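Make up a cutter gang on the stand and cap it

ROBOT

A 6-joint arm with a two-finger parallel gripper is mounted at the origin on the work surface. World frame = base frame: x ahead of the robot, y to its left, z up, the work surface at z = 0. Lengths are in mm, angles in rad, forces in N, time in s.
With the tool pointing down it reaches from about 275 to 1000 mm from the base axis. Payload 8.4 kg.
Tool frame: the origin (TCP) lies midway between the tips of the shut fingers; the grasp point (between the pads) lies 19 mm behind it; z points along the fingers, y is the line along which they close (so a half turn about z gives the same grasp; the last joint's range is limited). The gripper opens to 85 mm and grips with 20 to 120 N. Pads are 22 mm wide; open, the fingers measure 114 mm over their backs; the gripper's body (76 mm by 85 mm) begins 54 mm behind the grasp point. The pads swing forward as they close: fully open they stand 13 mm farther back than shut.
Start: joints at [-1.346, 0.353, 1.633, -0, 1.155, -0.002], TCP at [140.536, -608.997, 231.281] pointing down, gripper open.
Joint ranges: [-2.63, 2.63], [-0.92, 2.1], [0.06, 2.66], [-1.3, 4.44], [0, 2.69], [-3.02, 3.02]. Speed limits (rad/s): [2.22, 2.22, 2.79, 3.14, 3.14, 3.14].

INTERFACE

Orientations are given as [roll, pitch, yaw] about the fixed x, y, z axes, in that order (R = Rz(yaw) Ry(pitch) Rx(roll)).
In Python, from rig import monitor, imaging, r gives the robot as it stands.
- The arm moves only by the tool drive_tool, never from a script. Its argument "plan" is a list of rows, each an object of numbers: "x", "y", "z": the shift along the tool's x, y, z in units of 50 mm (1.0 is 50 mm); "ax", "ay", "az": the turn, a rotation vector about the tool's x, y, z in units of 6 degrees (1.0 is 6 degrees); "hand": the finger opening in mm, from 0 to 85.4. In form: [{"x": .., "y": .., "z": .., "ax": .., "ay": .., "az": .., "hand": ..}, ...]. A call has 1 to 8 rows; each row is the pose to reach, as a shift and turn from the pose commanded when the call began, along the tool's axes at that moment; what a row does not reach only later rows make up. A row lasts 1/10 s, in which the tool goes at most 50 mm and 8.59 degrees, less where a joint would pass 70% of its speed; a pose out of reach is approached as far as the arm can. A call with a gripper value outside its range is refused whole. The fingers move at their own pace and stop on an object; "grip_force" is the grip in N (left out, the last holds). Time passes only in rows, so rows that repeat a pose let the fingers close. It gives the time, the measured TCP pose, the force, the opening and the grip force at its end, in the units of the state.
- monitor.sense(): the state, without advancing time (a new reading comes with each control period).
- imaging.grab_frame(name): name is "scene" or "side" or "wrist"; returns the picture (400x640x3 uint8, red, green, blue); there is no depth.
- imaging.camera_info(name): a dict with "mtx" (3x3 intrinsics, pixels), "R" (3x3) and "t" (3): a world point X has camera coordinates R X + t. Camera axes: x right, y down, z forward; pixel columns grow to the right and rows downward; lengths in mm; the calibration is good to about 2 mm. A picture is of the moment at which its call begins: read the wrist's pose just before it. camera_info takes no time and is no camera call; for the wrist camera it gives the pose at the moment of the call.
- r.sign_off(): hands the job in; it is judged then, once.
The state is a dict: "clock": time; "qpos": joint angles; "qvel": joint speeds; "joint_efforts": joint torques, N m; "eef_pos": TCP position; "tcp_rot": TCP orientation; "contact_force": force on the tool from outside, world axes, zero at the start; "wrist_torque": the same for the moment, N m; "opening": opening from 0.0 (shut) to 1.0 (fully open); "grasp_force": force on a finger pad.
Only numpy, scipy, OpenCV 4.12 (cv2) and the standard library are available. Lean on these libraries where they do the work, as an engineer would, in place of code of your own. Each camera call takes 0.05 s, during which the arm holds its last target. There are 200 camera calls.

TASK

Make up the cutter set on the stand with the tapered nose: slide the large toothed cutter down over the post first, then the plain spacer ring, then the small toothed cutter, each lying flat on the one below. Then set the black cap, mouth down, straight onto the tapered nose and push it down firmly so that it grips there by itself. Let go of everything and leave the other tools on the bench where they are.

Things in the scene. Friction and masses are not known exactly. Their poses are not given: they have to be found in the camera images.
- stand: The target: fixed stand. Round grey base 90 mm wide, 15 high; on it a steel seat disc 32 mm wide, its top 25 mm above the bench; then a steel post 18 mm in diameter from 25 to 65 mm above the bench, then a tapered nose narrowing from 18 to 11 mm over 16 mm, with a bevelled tip 7 mm wide, 83 mm above the bench. Origin: centre of the underside, on the post's axis, at bench height; z up.
- stub: Not used: a fixed stand with the same grey base but only a thick plain dark stub, 34 mm across and with no taper, its top 45 mm above the bench. Origin: centre of the underside.
- big_cutter_mid (a point): Large steel milling cutter lying flat: toothed ring 60 mm across the teeth, 16 mm high, bore 27 mm, about 0.25 kg. Point: its centre, half-way up (8 mm above the bench at the start); z along its axis. It can be gripped across any diameter. When first on the stand's seat its centre is 33 mm above the bench.
- spacer_mid (a point): Plain smooth dark steel spacer ring lying flat: 36 mm across, 12 mm high, bore 27 mm, about 45 g. Point: its centre, half-way up; z along its axis. On top of the large cutter on the stand its centre is 47 mm above the bench.
- small_cutter_mid (a point): Small steel milling cutter lying flat: toothed ring 46 mm across the teeth, 12 mm high, bore 27 mm, about 0.1 kg. Point: its centre, half-way up; z along its axis. On top of the spacer on the stand its centre is 59 mm above the bench.
- cap_mid (a point): Black ribbed cap standing mouth down: 34 mm across, 32 mm high, 60 g; below it has a tapered bore matching the nose, 16 mm wide at the mouth, 18 mm deep. Point: its centre, half-way up (16 mm above the bench at the start); z along its axis. Pushed home on the nose (8 to 20 N) its centre is about 85 mm above the bench, its mouth about 5 mm above the small cutter.
- collet_mid (a point): Bystander: loose bright steel collet standing upright, 30 mm across, 34 mm high. Point: its centre.
- insert_box_mid (a point): Bystander: loose little white insert box with a clear lid, 30 x 30 x 21 mm. Point: its centre.
- end_mill_mid (a point): Bystander: loose steel end mill lying, 100 mm long (along its x), 20 mm thick. Point: its centre.
- spanner_grip (a point): Bystander: loose steel spanner lying, about 170 mm long (along its x). Point: on its handle.
Mind the look-alikes: they are no part of the job. Leave any red look-alike of the part that bears big_cutter_mid alone.

How it is judged:
By the outcome, as a careful person would: the job done as asked, in the order asked, and still so for the second after the job is handed in, with the robot touching nothing.
It also fails if it takes over 118 s, if anything falls off the work surface, if the arm or the gripper's body presses on something with over 40 N, if the wrist force passes 120 N, or if a joint passes its speed limit or range.

## Working session

There is one attempt and no reset: what is moved stays moved. The work goes in short steps, Python scripts to look and compute and a tool call to move; the robot and the scene stay as the last step left them, time stands still between calls to the robot, and variables do not carry over. Pictures are saved under pics/ and viewed, at most 14 in all, crops included, and the job is handed in when it is done.

Besides the shell and the picture viewer there is one more tool, called after "Call:" in YAML: its name, and indented under it one key for each argument. drive_tool: Moves the arm, as the interface text tells. Its arguments: {"type":"object","properties":{"plan":{"type":"array","items":{"type":"object","properties":{"x":{"type":"number"},"y":{"type":"number"},"z":{"type":"number"},"ax":{"type":"number"},"ay":{"type":"number"},"az":{"type":"number"},"hand":{"type":"number"}}}},"grip_force":{"type":"number"}},"required":["plan"]}

```bash
mkdir -p pics; ls; python3 - <<'E'
from rig import monitor, imaging, r
import cv2, numpy as np
s=monitor.sense(); print({k:np.round(v,3).tolist() for k,v in s.items()})
for n in ("scene","side"):
    cv2.imwrite(f"pics/{n}0.png",imaging.grab_frame(n)[:,:,::-1])
    i=imaging.camera_info(n); print(n,{k:np.round(v,2).tolist() for k,v in i.items()})
E
```

```text
pics
{'clock': 0.0, 'qpos': [-1.346, 0.354, 1.634, -0.0, 1.155, -0.002], 'qvel': [-0.001, 0.0, 0.001, -0.001, 0.001, 0.001], 'joint_efforts': [0.0, -60.526, -34.207, 0.0, 0.009, -0.0], 'eef_pos': [140.407, -608.529, 230.556], 'tcp_rot': [-3.14, 0.0, 0.227], 'contact_force': [-0.515, -1.069, 0.98], 'wrist_torque': [-0.033, 0.052, -0.009], 'grasp_force': 0.0, 'opening': 1.001}
scene {'mtx': [[417.42, 0.0, 328.61], [0.0, 417.42, 208.24], [0.0, 0.0, 1.0]], 'R': [[0.8, 0.61, 0.0], [0.36, -0.47, -0.81], [-0.49, 0.65, -0.59]], 't': [-428.88, -178.07, 1276.98]}
side {'mtx': [[422.15, 0.0, 317.16], [0.0, 422.15, 197.55], [0.0, 0.0, 1.0]], 'R': [[-0.86, -0.51, -0.01], [-0.3, 0.53, -0.79], [0.41, -0.68, -0.61]], 't': [474.51, 202.32, 822.81]}
```

View pics/scene0.png

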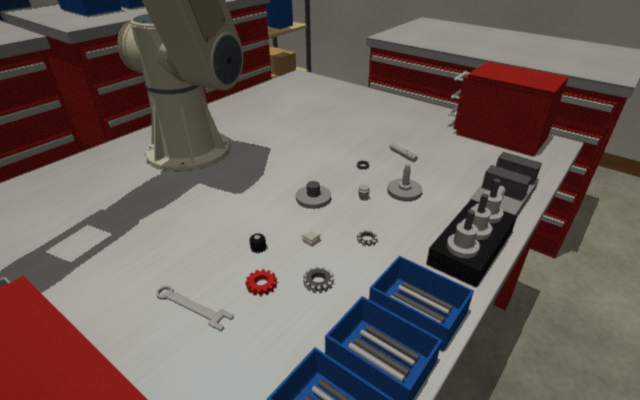

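View pics/side0.png

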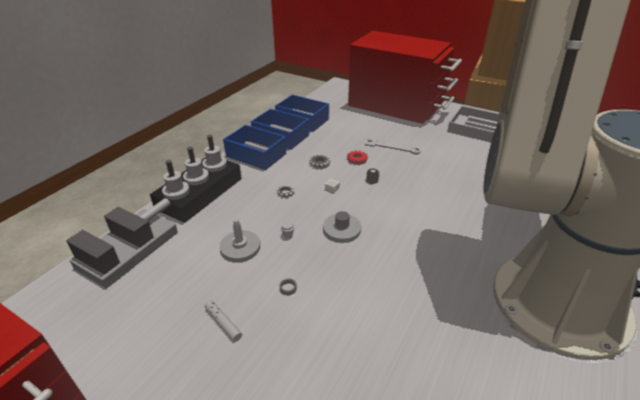

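Scene view: the steel big cutter is at (319,279), with a red look-alike at (261,281). The small cutter is at (367,238), the spacer at (363,164), and the cap at (258,242). The stand with the taper is at (405,185); the stub (313,195) is not used. The collet is at (364,192), the box at (311,238), the end mill at (403,152) and the spanner at (195,305).

Candidates for the big cutter are (319,279) steel, (261,281) red and (367,238) the smaller one. I choose the steel one. For the stand it's (405,185) post versus (313,195) stub, and I choose the post.

```bash
cat > h.py <<'E'
from rig import monitor, imaging, r
import cv2, numpy as np
def ray(i,uv):
    d=i["R"].T@np.linalg.solve(i["mtx"],[uv[0],uv[1],1.]); return -i["R"].T@i["t"],d
def plane(i,uv,z):
    o,d=ray(i,uv); return (o+d*(z-o[2])/d[2])
def proj(i,X):
    p=i["mtx"]@(i["R"]@np.asarray(X,float)+i["t"]); return p[:2]/p[2]
def cross(i1,u1,i2,u2):
    (a,d),(b,e)=ray(i1,u1),ray(i2,u2)
    s=np.linalg.lstsq(np.c_[d,-e],b-a,rcond=None)[0]
    p,q=a+s[0]*d,b+s[1]*e; return (p+q)/2,np.linalg.norm(p-q)
E
python3 - <<'E'
from h import *
S,D=imaging.camera_info("scene"),imaging.camera_info("side")
for n,z,a,b in [("big",8,(319,279),(320,161)),("red",8,(261,281),(358,157)),("small",6,(367,238),(286,191)),("spacer",6,(363,164),(288,286)),("cap",16,(258,242),(372,176)),("collet",17,(364,192),(287,230)),("box",10,(311,238),(332,186)),("tip",83,(407,166),(237,223)),("stub",45,(313,183),(342,215)),("endmill",10,(403,152),(223,320)),("spanner",3,(195,305),(392,146))]:
    print(n,plane(S,a,z).round(),plane(D,b,z).round(),*[np.round(v,1) for v in cross(S,a,D,b)])
for n,c in (("scene",(200,130,450,320)),):
    im=cv2.imread("pics/scene0.png")[225:305,225:395]; cv2.imwrite("pics/crop.png",cv2.resize(im,None,fx=4,fy=4,interpolation=2))
i=imaging.camera_info("wrist"); print(i, np.round(-i["R"].T@i["t"],1))
E
```

```text
big [ 660. -191.    8.] [ 658. -192.    8.] [ 659.2 -191.7    8. ] 2.1
red [ 573. -265.    8.] [ 573. -267.    8.] [ 572.9 -265.4    8.6] 0.8
small [666. -25.   6.] [663. -24.   6.] [664.3 -24.9   5.1] 1.7
spacer [476. 246.   6.] [477. 241.   6.] [477.1 242.6   7.6] 1.5
cap [ 491. -191.   16.] [ 492. -187.   16.] [ 491.5 -189.5   14.9] 2.1
collet [567. 112.  17.] [567. 112.  17.] [566.9 111.6  17. ] 0.1
box [ 569. -105.   10.] [ 567. -100.   10.] [ 567.9 -102.7    7.7] 0.7
tip [639. 189.  83.] [626. 206.  83.] [633.3 200.1  75.7] 2.0
stub [465.  32.  45.] [468.  31.  45.] [466.9  30.9  45.8] 1.3
endmill [535. 373.  10.] [534. 373.  10.] [534.5 372.9   9.6] 1.3
spanner [ 515. -380.    3.] [ 515. -383.    3.] [ 514.7 -380.9    3.6] 1.6
{'mtx': array([[311.40386342,   0.        , 321.62993016],
       [  0.        , 311.40386342, 196.35095279],
       [  0.        ,   0.        ,   1.        ]]), 'R': array([[ 0.22496126, -0.97436671, -0.00139582],
       [-0.9209336 , -0.21309209,  0.32630211],
       [-0.31823535, -0.07211988, -0.94526451]]), 't': array([-623.95462507,  -41.83887116,  380.76160741])} [ 223.  -589.4  372.7]
```

View pics/crop.png

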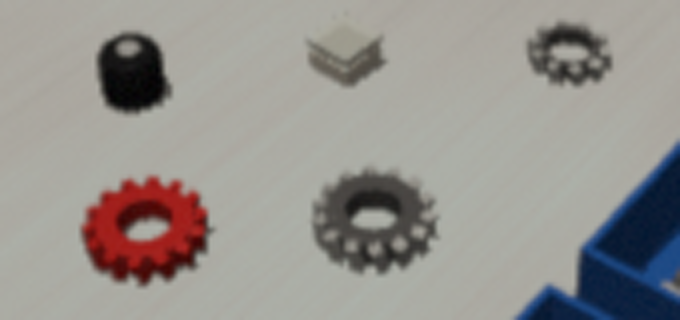

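Crop shows the steel toothed ring at crop (374,218), untinted, beside the red one at (145,230); the choice holds. Next, check the red chest against the path.

```bash
cat >> h.py <<'E'
def go(x,y,z,yaw=0.):
    from scipy.spatial.transform import Rotation as Q
    s=monitor.sense(); R=Q.from_euler("xyz",s["tcp_rot"]); T=Q.from_euler("xyz",[np.pi,0,yaw])
    d=R.inv().apply(np.array([x,y,z])-s["eef_pos"])/50; a=(R.inv()*T).as_rotvec(degrees=True)/6
    print("d",d.round(3),"a",a.round(3),"t",round(float(s["clock"]),2),"eef",s["eef_pos"].round(1))
E
python3 - <<'E'
from h import *
D=imaging.camera_info("side")
for p in [(349,93),(430,119),(452,130),(495,140)]: print(plane(D,p,0).round())
go(655,-195,200)
E
```

```text
[ 815. -675.    0.]
[ 475. -620.    0.]
[ 387. -580.    0.]
[ 252. -582.    0.]
d [11.887 -5.745  0.62 ] a [-1.200e-02  1.000e-03  2.166e+00] t 0.1 eef [ 140.5 -608.6  230.6]
```

Call:
drive_tool:
  plan:
    - {"x":1,"y":-0.5,"z":0,"az":0.3}
    - {"x":2,"y":-1,"z":0,"az":0.6}
    - {"x":2.8,"y":-1.5,"z":0.1,"az":1}
    - {"x":3.6,"y":-2,"z":0.2,"az":1.4}
    - {"x":4.4,"y":-2.4,"z":0.3,"az":1.8}
    - {"x":5.2,"y":-2.7,"z":0.4,"az":2.17}
    - {"x":6,"y":-3,"z":0.5,"az":2.17}
    - {"x":6.8,"y":-3.3,"z":0.6,"az":2.17}

```text
invalid input
```

```bash
python3 -c "
from h import *; go(655,-195,200)"
```

```text
d [11.887 -5.745  0.62 ] a [-1.200e-02  1.000e-03  2.166e+00] t 0.1 eef [ 140.5 -608.6  230.6]
```

Call:
drive_tool:
  plan:
    - {"x":1,"y":-0.5,"z":0,"ax":0,"ay":0,"az":0.3,"hand":85}
    - {"x":2,"y":-1,"z":0,"ax":0,"ay":0,"az":0.6,"hand":85}
    - {"x":2.8,"y":-1.5,"z":0.1,"ax":0,"ay":0,"az":1,"hand":85}
    - {"x":3.6,"y":-2,"z":0.2,"ax":0,"ay":0,"az":1.4,"hand":85}
    - {"x":4.4,"y":-2.4,"z":0.3,"ax":0,"ay":0,"az":1.8,"hand":85}
    - {"x":5.2,"y":-2.7,"z":0.4,"ax":0,"ay":0,"az":2.17,"hand":85}
    - {"x":6,"y":-3,"z":0.5,"ax":0,"ay":0,"az":2.17,"hand":85}
    - {"x":6.8,"y":-3.3,"z":0.6,"ax":0,"ay":0,"az":2.17,"hand":85}

```text
clock: 0.9
eef_pos: [435.9, -370.3, 200.9]
tcp_rot: [-3.141, 0.0, -0.0]
contact_force: [0.4, -0.8, -0.2]
opening: 1.0
grasp_force: 0.0
```

```bash
python3 -c "
from h import *; go(655,-195,200)"
```

```text
d [ 4.38  -3.508  0.018] a [-0.001  0.003 -0.003] t 0.9 eef [ 435.9 -370.3  200.9]
```

Call:
drive_tool:
  plan:
    - {"x":4.38,"y":-3.5,"z":0,"ax":0,"ay":0,"az":0,"hand":85}
    - {"x":4.38,"y":-3.5,"z":0,"ax":0,"ay":0,"az":0,"hand":85}
    - {"x":4.38,"y":-3.5,"z":0,"ax":0,"ay":0,"az":0,"hand":85}
    - {"x":4.38,"y":-3.5,"z":0,"ax":0,"ay":0,"az":0,"hand":85}
    - {"x":4.38,"y":-3.5,"z":0,"ax":0,"ay":0,"az":0,"hand":85}
    - {"x":4.38,"y":-3.5,"z":0,"ax":0,"ay":0,"az":0,"hand":85}
    - {"x":4.38,"y":-3.5,"z":0,"ax":0,"ay":0,"az":0,"hand":85}
    - {"x":4.38,"y":-3.5,"z":0,"ax":0,"ay":0,"az":0,"hand":85}

```text
clock: 1.7
eef_pos: [653.6, -196.3, 200.5]
tcp_rot: [-3.141, 0.001, 0.001]
contact_force: [-0.4, -0.0, -0.8]
opening: 0.998
grasp_force: 0.0
```

```bash
cat >> h.py <<'E'
def look(name,X):
    s=monitor.sense(); i=imaging.camera_info("wrist"); im=imaging.grab_frame("wrist")[:,:,::-1].copy()
    cv2.imwrite(f"pics/{name}.png",im); print("eef",s["eef_pos"].round(1),"expect px",proj(i,X).round())
    np.save("wcam.npy",i,allow_pickle=True); return i,im
E
python3 -c "
from h import *; look('w_big',(659,-192,8))"
```

```text
eef [ 653.6 -196.3  200.5] expect px [318. 165.]
```

View pics/w_big.png

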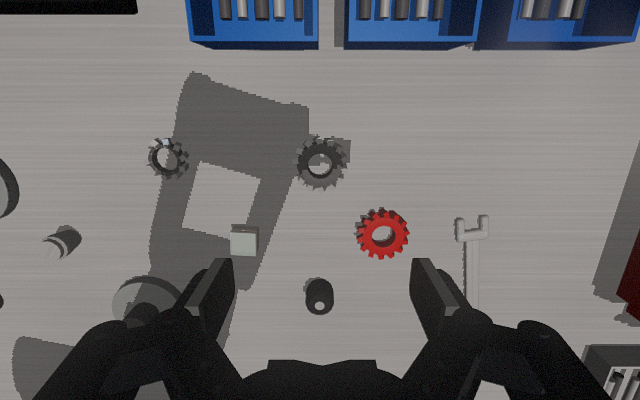

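Wrist view: big cutter silhouette centre about (321,163), small cutter (167,158), red (382,233), cap (319,296).

```bash
python3 - <<'E'
from h import *
i=imaging.camera_info("wrist"); im=cv2.imread("pics/w_big.png"); g=cv2.cvtColor(im,6)
for n,c,z in (("big",(321,163),8),("small",(167,158),6),("red",(382,233),8),("cap",(319,296),16)):print(n,plane(i,c,z).round(1))
# bore top/bottom: local dark mask of cutter
w=g[125:200,285:360]; m=((w<75)*255).astype(np.uint8)
c=max(cv2.findContours(m,0,1)[0],key=cv2.contourArea); print(cv2.minEnclosingCircle(c),cv2.boundingRect(c))
cv2.imwrite("pics/big_z.png",cv2.resize(np.hstack([w,m]),None,fx=5,fy=5,interpolation=0))
go(659,-192,60)
E
```

```text
big [ 660.6 -195.9    8. ]
small [665.7 -26.9   6. ]
red [ 575.8 -268.1    8. ]
cap [ 492.9 -193.3   16. ]
((36.08051681518555, 35.96918487548828), 25.63896369934082) (12, 11, 50, 43)
d [ 0.124 -0.1    2.813] a [-0.     0.014 -0.001] t 1.75 eef [ 653.  -197.   200.7]
```

View pics/big_z.png

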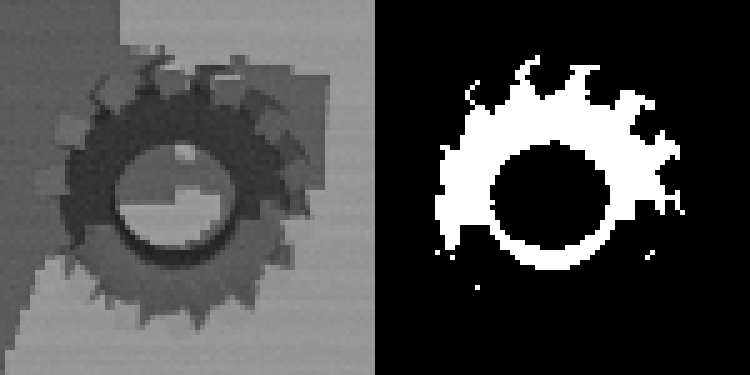

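The bore's rim centre is about (320,166), and fixed and wrist views agree on x≈660, y≈-194±2. Descending.

Call:
drive_tool:
  plan:
    - {"x":0.14,"y":-0.05,"z":1,"ax":0,"ay":0,"az":0,"hand":85}
    - {"x":0.14,"y":-0.05,"z":2,"ax":0,"ay":0,"az":0,"hand":85}
    - {"x":0.14,"y":-0.05,"z":2.8,"ax":0,"ay":0,"az":0,"hand":85}
    - {"x":0.14,"y":-0.05,"z":3.4,"ax":0,"ay":0,"az":0,"hand":85}
    - {"x":0.14,"y":-0.05,"z":3.8,"ax":0,"ay":0,"az":0,"hand":85}
    - {"x":0.14,"y":-0.05,"z":4.0,"ax":0,"ay":0,"az":0,"hand":85}
    - {"x":0.14,"y":-0.05,"z":4.0,"ax":0,"ay":0,"az":0,"hand":85}

```text
clock: 2.45
eef_pos: [659.2, -195.1, 0.2]
tcp_rot: [-3.141, 0.002, -0.002]
contact_force: [0.5, -0.3, 0.3]
opening: 0.993
grasp_force: 0.0
```

```bash
python3 -c "
from h import *; go(660,-194,0); look('w_big2',(660,-194,8))"
```

```text
d [ 0.015 -0.021  0.003] a [-0.006  0.023 -0.016] t 2.45 eef [ 6.592e+02 -1.951e+02  2.000e-01]
eef [ 6.592e+02 -1.951e+02  2.000e-01] expect px [320. 268.]
```

View pics/w_big2.png

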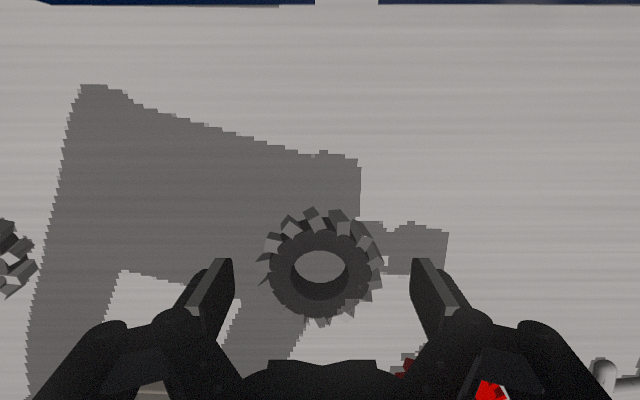

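Cutter centred at (320,267) between fingertips at (224,270) and (421,270). Closing.

Call:
drive_tool:
  plan:
    - {"x":0,"y":0,"z":0.04,"ax":0,"ay":0,"az":0,"hand":70}
    - {"x":0,"y":0,"z":0.04,"ax":0,"ay":0,"az":0,"hand":62}
    - {"x":0,"y":0,"z":0.04,"ax":0,"ay":0,"az":0,"hand":50}
    - {"x":0,"y":0,"z":0.04,"ax":0,"ay":0,"az":0,"hand":50}
    - {"x":0,"y":0,"z":0.04,"ax":0,"ay":0,"az":0,"hand":50}
    - {"x":0,"y":0,"z":0.04,"ax":0,"ay":0,"az":0,"hand":50}
  grip_force: 60

```text
clock: 3.1
eef_pos: [661.6, -194.5, 1.5]
tcp_rot: [3.141, -0.002, -0.0]
contact_force: [-2.7, 1.0, 9.8]
opening: 0.68
grasp_force: 62.7
```

Call:
drive_tool:
  plan:
    - {"x":0,"y":0,"z":-0.3,"ax":0,"ay":0,"az":0,"hand":50}
    - {"x":0,"y":0,"z":-1,"ax":0,"ay":0,"az":0,"hand":50}
    - {"x":0,"y":0,"z":-2,"ax":0,"ay":0,"az":0,"hand":50}
    - {"x":0,"y":0,"z":-3,"ax":0,"ay":0,"az":0,"hand":50}
    - {"x":0,"y":0,"z":-3.6,"ax":0,"ay":0,"az":0,"hand":50}
    - {"x":0,"y":0,"z":-3.6,"ax":0,"ay":0,"az":0,"hand":50}

```text
clock: 3.7
eef_pos: [663.8, -195.3, 186.5]
tcp_rot: [3.139, -0.01, -0.0]
contact_force: [-0.9, 0.5, -1.8]
opening: 0.676
grasp_force: 65.3
```

```bash
python3 -c "
from h import *; go(633,198,180); i,im=look('w_held',(661,-194,190)); sc=imaging.grab_frame('scene')[:,:,::-1]
cv2.imwrite('pics/held2.png',np.hstack([im[180:380,220:420],cv2.resize(sc[200:280,270:390],None,fx=2.5,fy=2.5)]))
"
```

```text
d [-0.621 -7.865  0.101] a [ 0.028 -0.093 -0.003] t 3.7 eef [ 663.8 -195.3  186.5]
eef [ 663.8 -195.3  186.5] expect px [320. 270.]
```

View pics/held2.png

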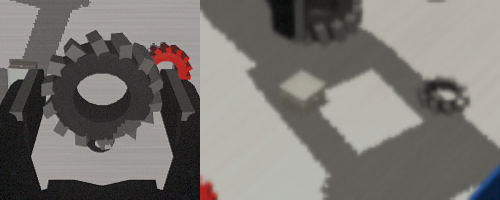

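Cutter is held level, bore at about (321,269) in the wrist view. Moving next to the stand.

Call:
drive_tool:
  plan:
    - {"x":-0.3,"y":-1,"z":0,"ax":0,"ay":0,"az":0,"hand":50}
    - {"x":-0.6,"y":-2,"z":0,"ax":0,"ay":0,"az":0,"hand":50}
    - {"x":-0.9,"y":-2.9,"z":0,"ax":0,"ay":0,"az":0,"hand":50}
    - {"x":-1.2,"y":-3.8,"z":0,"ax":0,"ay":0,"az":0,"hand":50}
    - {"x":-1.4,"y":-4.7,"z":0,"ax":0,"ay":0,"az":0,"hand":50}
    - {"x":-1.4,"y":-5.6,"z":0,"ax":0,"ay":0,"az":0,"hand":50}
    - {"x":-1.4,"y":-6.5,"z":0,"ax":0,"ay":0,"az":0,"hand":50}
    - {"x":-1.4,"y":-7.3,"z":0,"ax":0,"ay":0,"az":0,"hand":50}

```text
clock: 4.6
eef_pos: [589.3, 172.5, 177.4]
tcp_rot: [3.141, 0.003, 0.0]
contact_force: [0.3, -0.1, -1.9]
opening: 0.679
grasp_force: 65.4
```

Call:
drive_tool:
  plan:
    - {"x":0,"y":-0.6,"z":0,"ax":0,"ay":0,"az":0,"hand":50}
    - {"x":0,"y":-0.6,"z":0,"ax":0,"ay":0,"az":0,"hand":50}
    - {"x":0,"y":-0.6,"z":0,"ax":0,"ay":0,"az":0,"hand":50}
    - {"x":0,"y":-0.6,"z":0,"ax":0,"ay":0,"az":0,"hand":50}

```text
clock: 5.0
eef_pos: [590.2, 199.6, 178.1]
tcp_rot: [3.14, 0.002, -0.001]
contact_force: [0.1, -0.1, -1.4]
opening: 0.68
grasp_force: 65.4
```

```bash
python3 -c "
from h import *; go(634,198,180); look('w_stand',(634,198,83))"
```

```text
d [ 0.876  0.031 -0.04 ] a [ 0.011  0.021 -0.007] t 5.0 eef [590.2 199.6 178.1]
eef [590.2 199.6 178.1] expect px [324. 145.]
```

View pics/w_stand.png

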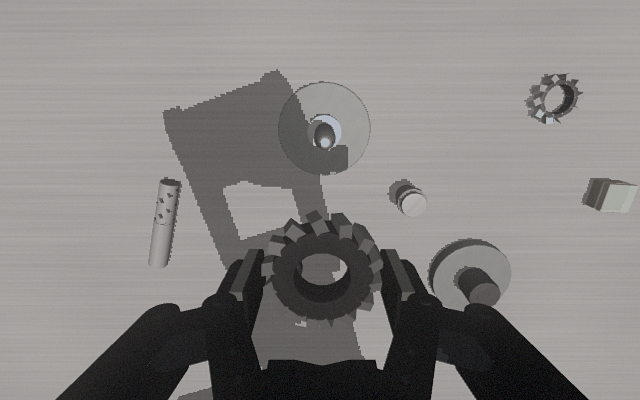

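Stand base circle centre about (324,128), nose tip about (325,143); held bore rim about (323,269); spacer not in view; collet (412,203).

```bash
python3 - <<'E'
from h import *
i=imaging.camera_info("wrist"); im=cv2.imread("pics/w_stand.png"); 
print("base",plane(i,(324.3,128),15),"tip",plane(i,(325,143.5),83),"cutter rim",plane(i,(323,269),194), "sil", plane(i,(322.5,268),186))
# fixed views, initial pictures: base ellipse centre & tip
for n in("scene","side"):
    g=cv2.imread(f"pics/{n}0.png"); c=imaging.camera_info(n)
    print(n,[proj(c,(x,y,z)).round(1).tolist() for x,y,z in [(632,198,15),(632,198,83)]])
a=cv2.imread("pics/scene0.png")[155:205,380:430];b=cv2.imread("pics/side0.png")[210:260,210:270]
cv2.imwrite("pics/st.png",np.hstack([cv2.resize(a,(400,400)),cv2.resize(b,(400,333))[:333] if 0 else cv2.resize(b,(480,400))])[:, :800])
E
```

```text
base [639.22527345 197.06213031  15.        ] tip [635.6607451  197.12829995  83.        ] cutter rim [595.59702324 199.19573919 194.        ] sil [591.11844863 199.40359612 186.        ]
scene [[403.1, 186.5], [406.1, 163.7]]
side [[241.0, 243.2], [237.2, 220.0]]
```

View pics/st.png

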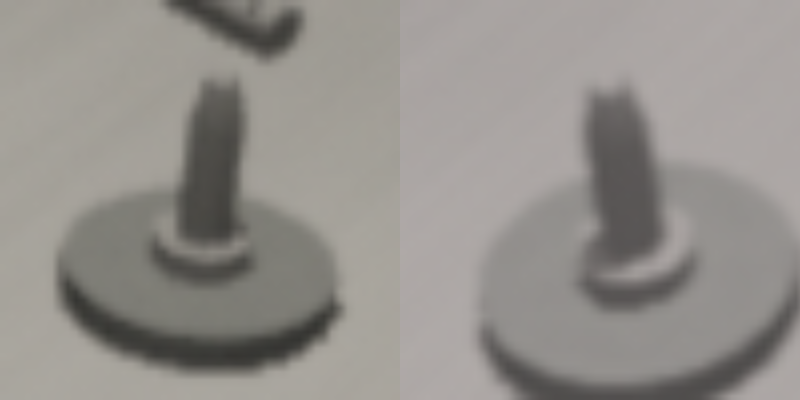

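Crops: scene base centre (404.9,187.9), tip (407.8,165.6); side base (240,244.4), tip (236.1,221).

```bash
python3 - <<'E'
from h import *
S,D=imaging.camera_info("scene"),imaging.camera_info("side")
print("base",plane(S,(404.9,187.9),15),plane(D,(240,244.4),15),cross(S,(404.9,187.9),D,(240,244.4)))
print("tip",plane(S,(407.8,165.6),83),plane(D,(236.1,221),83),cross(S,(407.8,165.6),D,(236.1,221)))
E
```

```text
base [638.91959634 194.82153936  15.        ] [631.56454742 202.10153353  15.        ] (array([635.63334061, 199.50971981,  11.08364965]), np.float64(2.104548279122341))
tip [639.99976756 192.25183727  83.        ] [631.83022923 201.85435987  83.        ] (array([636.32712991, 198.44914949,  78.70177279]), np.float64(1.5256067689137303))
```

Call:
drive_tool:
  plan:
    - {"x":0.4,"y":0.03,"z":0,"ax":0,"ay":0,"az":0,"hand":50}
    - {"x":0.9,"y":0.03,"z":0,"ax":0,"ay":0,"az":0,"hand":50}
    - {"x":0.9,"y":0.03,"z":0.6,"ax":0,"ay":0,"az":0,"hand":50}
    - {"x":0.9,"y":0.03,"z":1.2,"ax":0,"ay":0,"az":0,"hand":50}
    - {"x":0.9,"y":0.03,"z":1.6,"ax":0,"ay":0,"az":0,"hand":50}
    - {"x":0.9,"y":0.03,"z":1.6,"ax":0,"ay":0,"az":0,"hand":50}
    - {"x":0.9,"y":0.03,"z":1.6,"ax":0,"ay":0,"az":0,"hand":50}

```text
clock: 5.75
eef_pos: [636.1, 198.2, 99.5]
tcp_rot: [3.141, 0.001, -0.002]
contact_force: [0.1, 0.1, -2.2]
opening: 0.678
grasp_force: 65.4
```

```bash
python3 -c "
from h import *; go(636,198,97); i,im=look('w_over',(636.5,198,83)); a=im[200:350,240:400]; sc=imaging.grab_frame('side')[:,:,::-1][180:270,190:290]
cv2.imwrite('pics/over.png',np.hstack([cv2.resize(a,(427,400)),cv2.resize(sc,(373,400))]))
"
```

```text
d [-0.002  0.004  0.049] a [ 0.002  0.005 -0.016] t 5.75 eef [636.1 198.2  99.5]
eef [636.1 198.2  99.5] expect px [323. 245.]
```

View pics/over.png

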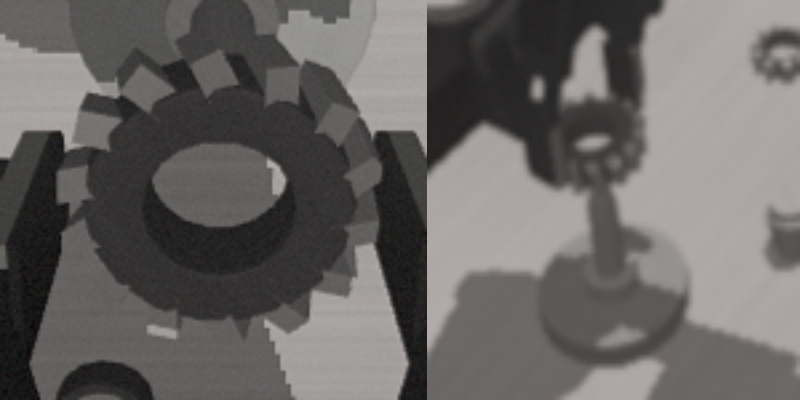

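Post (crop x≈222) lines up with bore (crop x≈219), and the side view shows the cutter over the post. Lowering past the nose.

Call:
drive_tool:
  plan:
    - {"x":0,"y":0,"z":0.1,"ax":0,"ay":0,"az":0,"hand":50}
    - {"x":0,"y":0,"z":0.2,"ax":0,"ay":0,"az":0,"hand":50}
    - {"x":0,"y":0,"z":0.3,"ax":0,"ay":0,"az":0,"hand":50}
    - {"x":0,"y":0,"z":0.4,"ax":0,"ay":0,"az":0,"hand":50}
    - {"x":0,"y":0,"z":0.5,"ax":0,"ay":0,"az":0,"hand":50}
    - {"x":0,"y":0,"z":0.6,"ax":0,"ay":0,"az":0,"hand":50}
    - {"x":0,"y":0,"z":0.7,"ax":0,"ay":0,"az":0,"hand":50}
    - {"x":0,"y":0,"z":0.7,"ax":0,"ay":0,"az":0,"hand":50}

```text
clock: 6.65
eef_pos: [635.4, 199.0, 63.3]
tcp_rot: [3.141, 0.001, -0.0]
contact_force: [0.2, -0.4, -2.5]
opening: 0.677
grasp_force: 65.4
```

```bash
python3 -c "
from h import *; go(636,198,28); i,im=look('w_on',(636.5,198,83)); a=im[180:330,240:400]
cv2.imwrite('pics/on.png',cv2.resize(a,(640,600)))
"
```

```text
d [0.012 0.019 0.706] a [ 0.004  0.013 -0.004] t 6.65 eef [635.4 199.   63.3]
eef [635.4 199.   63.3] expect px [325. 282.]
```

View pics/on.png

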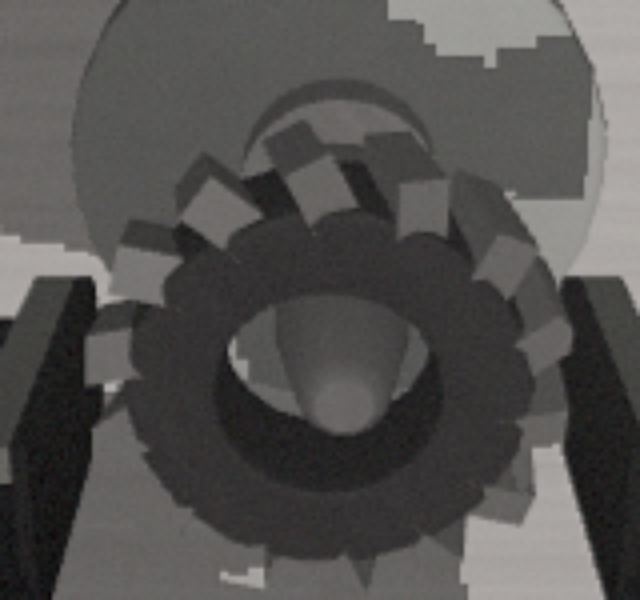

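Post is inside the bore, tip at crop (342,405) versus bore centre x≈330, so I shift 1.5 mm and lower.

Call:
drive_tool:
  plan:
    - {"x":0,"y":0.03,"z":0.15,"ax":0,"ay":0,"az":0,"hand":50}
    - {"x":0,"y":0.03,"z":0.3,"ax":0,"ay":0,"az":0,"hand":50}
    - {"x":0,"y":0.03,"z":0.45,"ax":0,"ay":0,"az":0,"hand":50}
    - {"x":0,"y":0.03,"z":0.58,"ax":0,"ay":0,"az":0,"hand":50}
    - {"x":0,"y":0.03,"z":0.62,"ax":0,"ay":0,"az":0,"hand":50}
    - {"x":0,"y":0.03,"z":0.66,"ax":0,"ay":0,"az":0,"hand":50}
    - {"x":0,"y":0.03,"z":0.66,"ax":0,"ay":0,"az":0,"hand":50}

```text
clock: 7.4
eef_pos: [635.9, 197.7, 31.1]
tcp_rot: [3.142, 0.0, -0.0]
contact_force: [0.4, -0.3, -2.2]
opening: 0.674
grasp_force: 65.4
```

Call:
drive_tool:
  plan:
    - {"x":0,"y":0,"z":0.04,"ax":0,"ay":0,"az":0,"hand":50}
    - {"x":0,"y":0,"z":0.06,"ax":0,"ay":0,"az":0,"hand":50}
    - {"x":0,"y":0,"z":0.08,"ax":0,"ay":0,"az":0,"hand":50}
    - {"x":0,"y":0,"z":0.08,"ax":0,"ay":0,"az":0,"hand":50}

```text
clock: 7.8
eef_pos: [635.9, 197.6, 27.2]
tcp_rot: [3.142, 0.0, -0.0]
contact_force: [0.0, -0.0, -1.3]
opening: 0.676
grasp_force: 65.4
```

Call:
drive_tool:
  plan:
    - {"x":0,"y":0,"z":0.02,"ax":0,"ay":0,"az":0,"hand":50}
    - {"x":0,"y":0,"z":0.03,"ax":0,"ay":0,"az":0,"hand":50}
    - {"x":0,"y":0,"z":0.04,"ax":0,"ay":0,"az":0,"hand":50}
    - {"x":0,"y":0,"z":0.04,"ax":0,"ay":0,"az":0,"hand":50}

```text
clock: 8.2
eef_pos: [636.1, 197.7, 26.4]
tcp_rot: [-3.142, -0.0, -0.0]
contact_force: [-3.3, -0.5, 8.1]
opening: 0.677
grasp_force: 66.5
```

Call:
drive_tool:
  plan:
    - {"x":0,"y":0,"z":0,"ax":0,"ay":0,"az":0,"hand":66}
    - {"x":0,"y":0,"z":0,"ax":0,"ay":0,"az":0,"hand":72}
    - {"x":0,"y":0,"z":0,"ax":0,"ay":0,"az":0,"hand":78}
    - {"x":0,"y":0,"z":-0.3,"ax":0,"ay":0,"az":0,"hand":80}
    - {"x":0,"y":0,"z":-1,"ax":0,"ay":0,"az":0,"hand":80}
    - {"x":0,"y":0,"z":-2,"ax":0,"ay":0,"az":0,"hand":80}
    - {"x":0,"y":0,"z":-3,"ax":0,"ay":0,"az":0,"hand":80}
    - {"x":-0.8,"y":-0.2,"z":-3.2,"ax":0,"ay":0,"az":0,"hand":80}

```text
clock: 9.0
eef_pos: [602.6, 208.4, 193.3]
tcp_rot: [-3.138, -0.014, -0.002]
contact_force: [0.2, 1.0, 0.5]
opening: 0.935
grasp_force: 0.0
```

Call:
drive_tool:
  plan:
    - {"x":-1,"y":-0.2,"z":0,"ax":0,"ay":0,"az":0,"hand":80}
    - {"x":-1.9,"y":-0.5,"z":0,"ax":0,"ay":0,"az":0,"hand":80}
    - {"x":-2.4,"y":-0.66,"z":0.5,"ax":0,"ay":0,"az":0,"hand":80}
    - {"x":-2.4,"y":-0.66,"z":0.8,"ax":0,"ay":0,"az":0,"hand":80}
    - {"x":-2.4,"y":-0.66,"z":0.8,"ax":0,"ay":0,"az":0,"hand":80}

```text
clock: 9.5
eef_pos: [474.5, 240.6, 144.8]
tcp_rot: [3.141, 0.002, 0.001]
contact_force: [0.3, -0.4, 0.7]
opening: 0.936
grasp_force: 0.0
```

```bash
cat >> h.py <<'E'
def fixed(z):
    "print cast of blobs seen near a pixel"
def blob(im,px,half,thr,lo=True):
    u,v=np.round(px).astype(int); x0,y0=max(u-half,0),max(v-half,0)
    g=cv2.GaussianBlur(cv2.cvtColor(im,cv2.COLOR_BGR2GRAY),(3,3),0)[y0:v+half,x0:u+half]
    m=((g<thr) if lo else (g>thr)).astype(np.uint8)
    cs=[c for c in cv2.findContours(m,cv2.RETR_EXTERNAL,cv2.CHAIN_APPROX_NONE)[0] if cv2.contourArea(c)>150]
    for c in cs:
        x,y,w,h=cv2.boundingRect(c); print(" bb",x+x0,y+y0,w,h,"c",x+x0+w/2,y+y0+h/2)
    return cs
E
python3 -c "
from h import *; go(477,242.5,3); i,im=look('w_sp',(477,242.5,6)); p=proj(i,(477,242.5,6))
for t in (50,70,90): print(t); blob(im,p,70,t)
sc=imaging.grab_frame('scene')[:,:,::-1]; sd=imaging.grab_frame('side')[:,:,::-1]
cv2.imwrite('pics/sp.png',np.vstack([np.hstack([cv2.resize(sc[145:215,370:440],(270,270)),cv2.resize(sd[205:275,200:270],(270,270))]),cv2.resize(im[100:350,120:520],(540,330))]))
"
```

```text
d [ 0.056 -0.041  2.837] a [0.008 0.016 0.007] t 9.5 eef [474.5 240.6 144.8]
eef [474.5 240.6 144.8] expect px [320. 181.]
50
70
 bb 303 161 38 39 c 322.0 180.5
90
 bb 302 160 41 41 c 322.5 180.5
```

View pics/sp.png

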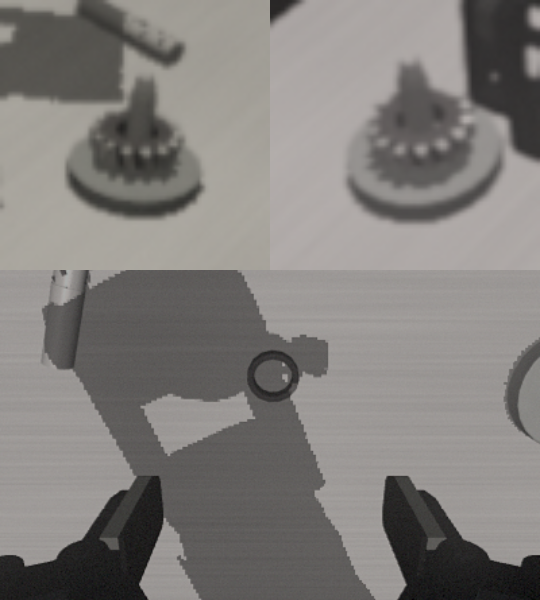

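Big cutter sits flat on the seat in both fixed views. Spacer in wrist view at (322,180.5), so about (477,241).

Call:
drive_tool:
  plan:
    - {"x":0.06,"y":-0.01,"z":1,"ax":0,"ay":0,"az":0,"hand":80}
    - {"x":0.06,"y":-0.01,"z":1.8,"ax":0,"ay":0,"az":0,"hand":75}
    - {"x":0.06,"y":-0.01,"z":2.4,"ax":0,"ay":0,"az":0,"hand":65}
    - {"x":0.06,"y":-0.01,"z":2.7,"ax":0,"ay":0,"az":0,"hand":60}
    - {"x":0.06,"y":-0.01,"z":2.78,"ax":0,"ay":0,"az":0,"hand":52}
    - {"x":0.06,"y":-0.01,"z":2.78,"ax":0,"ay":0,"az":0,"hand":48}
    - {"x":0.06,"y":-0.01,"z":2.78,"ax":0,"ay":0,"az":0,"hand":48}
  grip_force: 40

```text
clock: 10.35
eef_pos: [480.2, 241.6, 7.5]
tcp_rot: [-3.141, -0.002, -0.001]
contact_force: [0.6, 0.5, 0.0]
opening: 0.566
grasp_force: 0.0
```

```bash
python3 -c "
from h import *; go(477,241,5); i,im=look('w_sp2',(477,241,6)); p=proj(i,(477,241,6))
for t in (60,80): print(t); blob(im,p,60,t)
for y in (241,243,239): print(y,proj(i,(477,y,6)).round(1))
"
```

```text
d [-0.065  0.012  0.05 ] a [-0.009 -0.017 -0.008] t 10.35 eef [480.2 241.6   7.5]
eef [480.2 241.6   7.5] expect px [324. 265.]
60
 bb 369 248 15 77 c 376.5 286.5
 bb 264 248 12 77 c 270.0 286.5
 bb 291 229 68 68 c 325.0 263.0
80
 bb 368 247 16 78 c 376.0 286.0
 bb 264 247 12 78 c 270.0 286.0
 bb 290 229 70 69 c 325.0 263.5
241 [323.6 265. ]
243 [319.8 265. ]
239 [327.4 265. ]
```

Call:
drive_tool:
  plan:
    - {"x":-0.01,"y":0.01,"z":0.03,"ax":0,"ay":0,"az":0,"hand":42}
    - {"x":-0.01,"y":0.01,"z":0.03,"ax":0,"ay":0,"az":0,"hand":38}
    - {"x":-0.01,"y":0.01,"z":0.03,"ax":0,"ay":0,"az":0,"hand":30}
    - {"x":-0.01,"y":0.01,"z":0.03,"ax":0,"ay":0,"az":0,"hand":28}
    - {"x":-0.01,"y":0.01,"z":0.03,"ax":0,"ay":0,"az":0,"hand":28}
    - {"x":-0.01,"y":0.01,"z":0.03,"ax":0,"ay":0,"az":0,"hand":28}

```text
clock: 11.0
eef_pos: [478.8, 240.8, 5.7]
tcp_rot: [-3.141, -0.001, -0.0]
contact_force: [-2.4, -1.2, 10.0]
opening: 0.39
grasp_force: 38.8
```

```bash
python3 -c "
from h import *; go(636,197.7,190); i,im=look('w_sp3',(477,241,6)); p=proj(i,(477,241,6))
blob(im,p,60,60)
for x in (475,477,479): print(x,proj(i,(x,241,6)).round(1))
"
```

```text
d [ 3.147  0.862 -3.683] a [-0.002 -0.007 -0.001] t 11.0 eef [478.8 240.8   5.7]
eef [478.8 240.8   5.7] expect px [322. 264.]
 bb 262 228 120 96 c 322.0 276.0
475 [322.1 267.8]
477 [322.1 264.4]
479 [322.1 261. ]
```

Call:
drive_tool:
  plan:
    - {"x":0,"y":0,"z":-0.4,"ax":0,"ay":0,"az":0,"hand":28}
    - {"x":0,"y":0,"z":-1.3,"ax":0,"ay":0,"az":0,"hand":28}
    - {"x":0.2,"y":0.1,"z":-2.2,"ax":0,"ay":0,"az":0,"hand":28}
    - {"x":0.9,"y":0.3,"z":-2.6,"ax":0,"ay":0,"az":0,"hand":28}
    - {"x":1.8,"y":0.5,"z":-2.6,"ax":0,"ay":0,"az":0,"hand":28}
    - {"x":2.6,"y":0.7,"z":-2.6,"ax":0,"ay":0,"az":0,"hand":28}
    - {"x":3.17,"y":0.86,"z":-2.6,"ax":0,"ay":0,"az":0,"hand":28}
    - {"x":3.17,"y":0.86,"z":-2.6,"ax":0,"ay":0,"az":0,"hand":28}

```text
clock: 11.85
eef_pos: [640.4, 196.5, 135.0]
tcp_rot: [-3.141, -0.003, -0.002]
contact_force: [-0.4, 0.5, -0.1]
opening: 0.391
grasp_force: 39.9
```

Call:
drive_tool:
  plan:
    - {"x":0,"y":0,"z":0,"ax":0,"ay":0,"az":0,"hand":28}
    - {"x":0,"y":0,"z":0,"ax":0,"ay":0,"az":0,"hand":28}
    - {"x":0,"y":0,"z":0.7,"ax":0,"ay":0,"az":0,"hand":28}
    - {"x":0,"y":0,"z":0.7,"ax":0,"ay":0,"az":0,"hand":28}

```text
clock: 12.25
eef_pos: [633.1, 197.4, 96.4]
tcp_rot: [3.14, 0.007, 0.001]
contact_force: [0.0, -0.3, -1.6]
opening: 0.386
grasp_force: 40.0
```

```bash
python3 -c "
from h import *; go(637.5,197.7,60); i,im=look('w_sp4',(636.5,197.5,83)); p=(322,264)
blob(im,p,60,60)
e=monitor.sense()['eef_pos']
for d in (-3,-1,1): print(d,proj(i,e+[d,0,0.5]).round(1))
"
```

```text
d [ 0.092 -0.008  0.728] a [0.018 0.062 0.005] t 12.25 eef [633.1 197.4  96.4]
eef [633.1 197.4  96.4] expect px [322. 243.]
 bb 262 204 120 120 c 322.0 264.0
-3 [322.  266.7]
-1 [322.  263.3]
1 [322.  259.9]
```

Call:
drive_tool:
  plan:
    - {"x":0,"y":0,"z":0,"ax":0,"ay":0,"az":0,"hand":28}
    - {"x":0,"y":0,"z":0,"ax":0,"ay":0,"az":0,"hand":28}
    - {"x":0,"y":0,"z":0,"ax":0,"ay":0,"az":0,"hand":28}

```text
clock: 12.6
eef_pos: [637.5, 198.0, 101.1]
tcp_rot: [-3.141, -0.002, -0.0]
contact_force: [-0.1, 1.4, -0.5]
opening: 0.388
grasp_force: 40.0
```

Settled at (637.5, 198, 101), as wanted. Lower gently.

Call:
drive_tool:
  plan:
    - {"x":0,"y":0,"z":0.1,"ax":0,"ay":0,"az":0,"hand":28}
    - {"x":0,"y":0,"z":0.2,"ax":0,"ay":0,"az":0,"hand":28}
    - {"x":0,"y":0,"z":0.3,"ax":0,"ay":0,"az":0,"hand":28}
    - {"x":0,"y":0,"z":0.4,"ax":0,"ay":0,"az":0,"hand":28}
    - {"x":0,"y":0,"z":0.5,"ax":0,"ay":0,"az":0,"hand":28}
    - {"x":0,"y":0,"z":0.6,"ax":0,"ay":0,"az":0,"hand":28}
    - {"x":0,"y":0,"z":0.6,"ax":0,"ay":0,"az":0,"hand":28}
    - {"x":0,"y":0,"z":0.6,"ax":0,"ay":0,"az":0,"hand":28}

```text
clock: 13.4
eef_pos: [636.9, 197.6, 69.6]
tcp_rot: [3.142, 0.0, -0.0]
contact_force: [-0.4, 0.1, 0.4]
opening: 0.388
grasp_force: 40.0
```

```bash
python3 -c "
from h import *; i,im=look('w_sp5',(636.5,197.5,83)); cv2.imwrite('pics/sp5.png',cv2.resize(im[190:340,240:400],(480,450)))
"
```

```text
eef [636.9 197.6  69.6] expect px [323. 277.]
```

View pics/sp5.png

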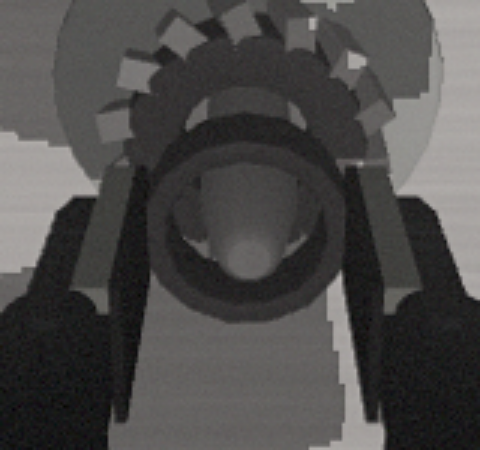

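Spacer threaded and concentric with the post at crop (247,250). Lower to the big cutter.

Call:
drive_tool:
  plan:
    - {"x":0,"y":0,"z":0.12,"ax":0,"ay":0,"az":0,"hand":28}
    - {"x":0,"y":0,"z":0.24,"ax":0,"ay":0,"az":0,"hand":28}
    - {"x":0,"y":0,"z":0.34,"ax":0,"ay":0,"az":0,"hand":28}
    - {"x":0,"y":0,"z":0.4,"ax":0,"ay":0,"az":0,"hand":28}
    - {"x":0,"y":0,"z":0.43,"ax":0,"ay":0,"az":0,"hand":28}
    - {"x":0,"y":0,"z":0.45,"ax":0,"ay":0,"az":0,"hand":28}
    - {"x":0,"y":0,"z":0.45,"ax":0,"ay":0,"az":0,"hand":28}

```text
clock: 14.15
eef_pos: [637.0, 197.7, 47.2]
tcp_rot: [3.142, 0.0, -0.0]
contact_force: [-0.3, -0.3, -0.1]
opening: 0.388
grasp_force: 40.0
```

Call:
drive_tool:
  plan:
    - {"x":0,"y":0,"z":0.015,"ax":0,"ay":0,"az":0,"hand":28}
    - {"x":0,"y":0,"z":0.03,"ax":0,"ay":0,"az":0,"hand":28}
    - {"x":0,"y":0,"z":0.04,"ax":0,"ay":0,"az":0,"hand":28}
    - {"x":0,"y":0,"z":0.04,"ax":0,"ay":0,"az":0,"hand":28}

```text
clock: 14.55
eef_pos: [637.3, 197.8, 46.7]
tcp_rot: [-3.141, -0.001, -0.0]
contact_force: [-3.4, -0.8, 10.2]
opening: 0.387
grasp_force: 41.2
```

Call:
drive_tool:
  plan:
    - {"x":0,"y":0,"z":-0.02,"ax":0,"ay":0,"az":0,"hand":42}
    - {"x":0,"y":0,"z":-0.02,"ax":0,"ay":0,"az":0,"hand":50}
    - {"x":0,"y":0,"z":-0.1,"ax":0,"ay":0,"az":0,"hand":55}
    - {"x":0,"y":0,"z":-0.5,"ax":0,"ay":0,"az":0,"hand":60}
    - {"x":0,"y":0,"z":-1.2,"ax":0,"ay":0,"az":0,"hand":65}
    - {"x":0,"y":0,"z":-2,"ax":0,"ay":0,"az":0,"hand":70}
    - {"x":0.1,"y":0.7,"z":-2.4,"ax":0,"ay":0,"az":0,"hand":70}
    - {"x":0.2,"y":1.6,"z":-2.4,"ax":0,"ay":0,"az":0,"hand":70}

```text
clock: 15.35
eef_pos: [649.3, 118.8, 169.6]
tcp_rot: [-3.14, -0.007, 0.003]
contact_force: [1.6, -0.6, -0.4]
opening: 0.819
grasp_force: 0.0
```

Call:
drive_tool:
  plan:
    - {"x":0.1,"y":1,"z":0,"ax":0,"ay":0,"az":0,"hand":70}
    - {"x":0.2,"y":2,"z":0,"ax":0,"ay":0,"az":0,"hand":70}
    - {"x":0.36,"y":2.87,"z":0.2,"ax":0,"ay":0,"az":0,"hand":70}
    - {"x":0.36,"y":2.87,"z":0.5,"ax":0,"ay":0,"az":0,"hand":70}
    - {"x":0.36,"y":2.87,"z":0.5,"ax":0,"ay":0,"az":0,"hand":70}
    - {"x":0.36,"y":2.87,"z":0.5,"ax":0,"ay":0,"az":0,"hand":70}
    - {"x":0.36,"y":2.87,"z":0.5,"ax":0,"ay":0,"az":0,"hand":70}

```text
clock: 16.05
eef_pos: [665.1, -24.4, 140.8]
tcp_rot: [-3.141, -0.0, 0.001]
contact_force: [0.6, 0.3, -0.4]
opening: 0.818
grasp_force: 0.0
```

```bash
python3 -c "
from h import *; go(665,-25.5,5); X=(665,-25.5,6); i,im=look('w_sm',X); p=proj(i,X)
for t in (60,80,100,115): print(t); blob(im,p,60,t)
print(np.round(cv2.cvtColor(im,6)[int(p[1])-60:int(p[1])+61:10,int(p[0])-60:int(p[0])+61:10]))
"
```

```text
d [-0.003  0.022  2.716] a [-0.002 -0.004  0.01 ] t 16.05 eef [665.1 -24.4 140.8]
eef [665.1 -24.4 140.8] expect px [323. 185.]
60
 bb 305 169 37 32 c 323.5 185.0
80
 bb 304 160 44 42 c 326.0 181.0
100
 bb 263 125 96 120 c 311.0 185.0
115
 bb 263 125 97 120 c 311.5 185.0
[[ 93  92  93  95  91 155 155 156 158 156 161 159 159]
 [ 93  89  89  88  97  90 148 152 149 152 155 154 155]
 [ 93  89  91  92  91  91 149 152 153 153 152 153 153]
 [ 93  92  93  91  91  92  94 150  95  96 153 154 152]
 [ 89  90  93  92  91  99  61  97  94  91 155 159 156]
 [ 91  90  93  91 114  51  95  51  95  96 156 155 157]
 [ 90  93  89  92  84 102 151 157 150 154 154 154 153]
 [ 89  89  88  87  90  54 148  42 138 149 150 151 150]
 [145  90  90  92  93 153  86 147 153 156 154 154 153]
 [152  89  89  90  90 147 149 150 148 148 151 151 153]
 [145  92  91  86 148 149 147 147 149 150 149 151 146]
 [147  94  91  91 150 148 149 151 149 149 152 153 152]
 [149  91  92  90 150 151 151 150 150 154 152 151 153]]
```

Call:
drive_tool:
  plan:
    - {"x":0,"y":0.03,"z":0.8,"ax":0,"ay":0,"az":0,"hand":70}
    - {"x":0,"y":0.03,"z":1.6,"ax":0,"ay":0,"az":0,"hand":70}
    - {"x":0,"y":0.03,"z":2.2,"ax":0,"ay":0,"az":0,"hand":70}
    - {"x":0,"y":0.03,"z":2.5,"ax":0,"ay":0,"az":0,"hand":70}
    - {"x":0,"y":0.03,"z":2.68,"ax":0,"ay":0,"az":0,"hand":70}
    - {"x":0,"y":0.03,"z":2.68,"ax":0,"ay":0,"az":0,"hand":70}
    - {"x":0,"y":0.03,"z":2.68,"ax":0,"ay":0,"az":0,"hand":70}

```text
clock: 16.8
eef_pos: [666.0, -27.2, 7.7]
tcp_rot: [3.142, -0.002, -0.0]
contact_force: [0.3, -0.3, 1.1]
opening: 0.82
grasp_force: 0.0
```

```bash
python3 -c "
from h import *; go(665,-25.5,5); X=(665,-25.5,6); i,im=look('w_sm2',X); p=proj(i,X)
for t in (60,70,80): print(t); blob(im,p,60,t)
g=cv2.GaussianBlur(cv2.cvtColor(im,6),(3,3),0); u,v=p.astype(int); w=g[v-50:v+50,u-50:u+50]
# bore = bright hole inside dark ring
m=(w<70).astype(np.uint8); cs,h=cv2.findContours(m,cv2.RETR_CCOMP,1)
print([(np.add(cv2.boundingRect(c),(u-50,v-50,0,0)).tolist()) for c,k in zip(cs,h[0]) if k[3]>=0 and cv2.contourArea(c)>60])
print('rim top z12',proj(i,(665,-25.5,12)),'bore bottom z0',proj(i,(665,-25.5,0)))
print(w[::6,::6])
"
```

```text
d [-0.02  -0.034  0.054] a [ 0.001 -0.019 -0.002] t 16.8 eef [666.  -27.2   7.7]
eef [666.  -27.2   7.7] expect px [319. 261.]
60
 bb 277 247 76 48 c 315.0 271.0
 bb 305 226 18 17 c 314.0 234.5
70
 bb 275 217 78 81 c 314.0 257.5
80
 bb 274 216 90 85 c 319.0 258.5
[[291, 240, 53, 38]]
rim top z12 [319.14060394 267.26127337] bore bottom z0 [319.30571087 255.36050236]
[[ 98  98  98  98  98  99  98  98  99  99 100  99 100 101 165 164 165]
 [ 93  95  94  95  95  94  95  95  90  70  96  94  96  97  97  96  97]
 [ 98  96  98  98  98  60  96  99  66  63  69 100  97  99  99 100 101]
 [ 99  99  98  98  62 103 100  37  39  98  98  71  71  64 101 101 101]
 [ 99  98  98  98  90 104 103  52  45  95  88  46  71  75  68 101 101]
 [ 97  98  74  59  39  47  55  58  60  78  54  54  55  96  96  99 100]
 [ 96  97 113 113  49  49  97  97  96  97  96  77  59  80  73  72  99]
 [ 99  98 107 106  71  99 100 100 100 100 101 101  78  53  75  72 102]
 [100 100  56  49  37 101  99  99 100 101 100 100 101  53  82  96  96]
 [ 99  89 100  47  35  96  98  98  98  98  98  99  61  54  85  97 101]
 [ 97  99  99  78  41  35  93  98  97  97  99  56  38  54  73 115 129]
 [ 97  96  97  78  51  35  36  34  63  40  43  39  54  64  77 138 160]
 [ 93  93  94  97  54  69  36  38  43  40  42  48  55  95  98 158 160]
 [ 98  98  97  96  97  75  50  56  55  56  59  56  95 163 164 164 164]
 [ 98  97  98  99  98  99  98  96  64  94  96  96 113 161 162 162 163]
 [ 94  94  94  95  94  96  95  96  83  96 109 132 158 158 159 158 159]
 [ 99  99  98  98  97  99 100 100 100  99 155 163 163 163 163 163 163]]
```

Call:
drive_tool:
  plan:
    - {"x":0,"y":-0.03,"z":0.05,"ax":0,"ay":0,"az":0,"hand":60}
    - {"x":0,"y":-0.03,"z":0.06,"ax":0,"ay":0,"az":0,"hand":52}
    - {"x":0,"y":-0.03,"z":0.06,"ax":0,"ay":0,"az":0,"hand":48}
    - {"x":0,"y":-0.03,"z":0.06,"ax":0,"ay":0,"az":0,"hand":38}
    - {"x":0,"y":-0.03,"z":0.06,"ax":0,"ay":0,"az":0,"hand":36}
    - {"x":0,"y":-0.03,"z":0.06,"ax":0,"ay":0,"az":0,"hand":36}
    - {"x":0,"y":-0.03,"z":0.06,"ax":0,"ay":0,"az":0,"hand":36}
  grip_force: 50

```text
clock: 17.55
eef_pos: [665.1, -25.8, 4.2]
tcp_rot: [-3.141, -0.0, -0.001]
contact_force: [-2.7, 0.2, 8.3]
opening: 0.509
grasp_force: 49.7
```

```bash
python3 -c "
from h import *; go(636.5,197.5,130); X=(665,-25.5,6); i,im=look('w_sm3',X)
g=cv2.GaussianBlur(cv2.cvtColor(im,6),(3,3),0); u,v=proj(i,X).astype(int); w=g[v-50:v+50,u-50:u+50]
m=(w<70).astype(np.uint8); cs,h=cv2.findContours(m,cv2.RETR_CCOMP,1)
print([(np.add(cv2.boundingRect(c),(u-50,v-50,0,0)).tolist()) for c,k in zip(cs,h[0]) if k[3]>=0 and cv2.contourArea(c)>60])
"
```

```text
d [-0.573 -4.467 -2.515] a [-0.001 -0.004 -0.005] t 17.55 eef [665.1 -25.8   4.2]
eef [665.1 -25.8   4.2] expect px [322. 263.]
[]
```

Call:
drive_tool:
  plan:
    - {"x":0,"y":0,"z":-0.3,"ax":0,"ay":0,"az":0,"hand":36}
    - {"x":0,"y":0,"z":-1.2,"ax":0,"ay":0,"az":0,"hand":36}
    - {"x":0,"y":0,"z":-2.1,"ax":0,"ay":0,"az":0,"hand":36}
    - {"x":-0.1,"y":-0.7,"z":-2.6,"ax":0,"ay":0,"az":0,"hand":36}
    - {"x":-0.2,"y":-1.6,"z":-2.6,"ax":0,"ay":0,"az":0,"hand":36}
    - {"x":-0.4,"y":-2.5,"z":-2.6,"ax":0,"ay":0,"az":0,"hand":36}
    - {"x":-0.5,"y":-3.4,"z":-2.6,"ax":0,"ay":0,"az":0,"hand":36}
    - {"x":-0.59,"y":-4.2,"z":-2.6,"ax":0,"ay":0,"az":0,"hand":36}

```text
clock: 18.4
eef_pos: [635.1, 186.1, 134.6]
tcp_rot: [-3.141, -0.001, -0.0]
contact_force: [0.8, 0.6, -0.8]
opening: 0.511
grasp_force: 51.3
```

Call:
drive_tool:
  plan:
    - {"x":0,"y":-0.27,"z":0,"ax":0,"ay":0,"az":0,"hand":36}
    - {"x":0,"y":-0.27,"z":0,"ax":0,"ay":0,"az":0,"hand":36}
    - {"x":0,"y":-0.27,"z":0.3,"ax":0,"ay":0,"az":0,"hand":36}
    - {"x":0,"y":-0.27,"z":0.5,"ax":0,"ay":0,"az":0,"hand":36}
    - {"x":0,"y":-0.27,"z":0.6,"ax":0,"ay":0,"az":0,"hand":36}
    - {"x":0,"y":-0.27,"z":0.6,"ax":0,"ay":0,"az":0,"hand":36}
    - {"x":0,"y":-0.27,"z":0.6,"ax":0,"ay":0,"az":0,"hand":36}

```text
clock: 19.1
eef_pos: [635.6, 196.9, 103.0]
tcp_rot: [3.141, 0.0, -0.001]
contact_force: [0.3, 0.3, -0.8]
opening: 0.513
grasp_force: 51.3
```

```bash
python3 -c "
from h import *; go(635.5,197.7,100); e=monitor.sense()['eef_pos']; X=e+[1,0,2]; i,im=look('w_sm4',X)
g=cv2.GaussianBlur(cv2.cvtColor(im,6),(3,3),0); u,v=proj(i,X).astype(int); w=g[v-60:v+60,u-60:u+60]
print(w[::6,::6])
"
```

```text
d [-0.002 -0.016  0.06 ] a [ 0.002  0.004 -0.013] t 19.1 eef [635.6 196.9 103. ]
eef [635.6 196.9 103. ] expect px [322. 261.]
[[100  84  83  84  83  50  51  40  50  54  54  52  53  40  55  56  78 101
  148 143]
 [100  83  83 105 103  54  40  53  70  65  64  65  77  54  55  71  96 141
  148 147]
 [ 98  86  84 103  83  51  51  83  63  67  66  64  82  50  50  54  75 145
  148 159]
 [164 164  84  82  85  54  54  36  61  67  62  63  62  40  57  94 113 145
  147 163]
 [160 159  99  97 100  51  58  68  61  71  62  68  90  47  67  86 155 144
  152 162]
 [161 162 163 140 141  69  69 101  95  36  48  96  96  49  68  62 144 146
  165 165]
 [161 161 160 162 133  97  55 102  74  53  52  78  79  37  69  80  73 160
  161 161]
 [162 162 162 146  83  67  42  56  54  62  70  81  52  53  74  95  99 161
  161 162]
 [151  63  34 132 114  99  52  83  80  84  91  71  83  78  52  84  73  88
   51  66]
 [ 74  63  33 115 118  71  86  97  96  97  96  96  96 159  74  53  72  66
   34  65]
 [ 64  63  30  63  56  47  85 100  98  99  99  99  99 112 106  50  90  95
   33  65]
 [ 63  43  30 100  87  48  39  97  97  96  97  96  96 107  44  52  95  77
   34  59]
 [ 62  29  29 100  99  56  35  50  97  96  96  96  96  36  33  50  74  65
   31  35]
 [ 63  29  27  73  98  48  45  52  36  34  56  34  56  37  68  60  74  68
   31  28]
 [ 51  26  25  81  96  95  48  45  37  36  36  35  42  49  51  95  94 105
   27  30]
 [ 66  24  28  96  96  97  94  52  48  71  48  50  64  53  88 156 157 150
   32  31]
 [ 35  25  24  99 100  98  98  99  95  95  60  93  94  95  85 161 160 161
   29  30]
 [ 27  24  24  98  97  98  97  98  95  94  94  97  97  96  95 160 160 160
   31  31]
 [ 21  26  59  98  97  98  98  98  97  97  97  98  98  97  97 161 160 161
   56  30]
 [ 24  25  93  96  97  98  97  97  97  97  97  98  97 143 159 161 160 160
  126  34]]
```

Ring held, its hole centred at column ≈322. Lower gently.

Call:
drive_tool:
  plan:
    - {"x":0,"y":-0.01,"z":0.1,"ax":0,"ay":0,"az":0,"hand":36}
    - {"x":0,"y":-0.01,"z":0.2,"ax":0,"ay":0,"az":0,"hand":36}
    - {"x":0,"y":-0.01,"z":0.3,"ax":0,"ay":0,"az":0,"hand":36}
    - {"x":0,"y":-0.01,"z":0.4,"ax":0,"ay":0,"az":0,"hand":36}
    - {"x":0,"y":-0.01,"z":0.5,"ax":0,"ay":0,"az":0,"hand":36}
    - {"x":0,"y":-0.01,"z":0.6,"ax":0,"ay":0,"az":0,"hand":36}
    - {"x":0,"y":-0.01,"z":0.6,"ax":0,"ay":0,"az":0,"hand":36}
    - {"x":0,"y":-0.01,"z":0.6,"ax":0,"ay":0,"az":0,"hand":36}

```text
clock: 19.95
eef_pos: [635.4, 198.1, 73.1]
tcp_rot: [3.142, 0.0, -0.0]
contact_force: [0.6, -0.9, -0.9]
opening: 0.507
grasp_force: 51.3
```

Call:
drive_tool:
  plan:
    - {"x":0,"y":0,"z":0.1,"ax":0,"ay":0,"az":0,"hand":36}
    - {"x":0,"y":0,"z":0.2,"ax":0,"ay":0,"az":0,"hand":36}
    - {"x":0,"y":0,"z":0.26,"ax":0,"ay":0,"az":0,"hand":36}
    - {"x":0,"y":0,"z":0.28,"ax":0,"ay":0,"az":0,"hand":36}
    - {"x":0,"y":0,"z":0.28,"ax":0,"ay":0,"az":0,"hand":36}

```text
clock: 20.45
eef_pos: [635.4, 198.1, 59.1]
tcp_rot: [3.141, 0.0, -0.0]
contact_force: [0.8, 0.1, -0.0]
opening: 0.508
grasp_force: 51.3
```

Call:
drive_tool:
  plan:
    - {"x":0,"y":0,"z":0.015,"ax":0,"ay":0,"az":0,"hand":36}
    - {"x":0,"y":0,"z":0.03,"ax":0,"ay":0,"az":0,"hand":36}
    - {"x":0,"y":0,"z":0.045,"ax":0,"ay":0,"az":0,"hand":36}
    - {"x":0,"y":0,"z":0.055,"ax":0,"ay":0,"az":0,"hand":36}
    - {"x":0,"y":0,"z":0.055,"ax":0,"ay":0,"az":0,"hand":36}

```text
clock: 20.95
eef_pos: [635.7, 198.2, 57.2]
tcp_rot: [-3.141, -0.0, -0.0]
contact_force: [-1.1, -0.3, 4.9]
opening: 0.512
grasp_force: 51.9
```

Contact exactly at the predicted height. Release, then go to the cap.

Call:
drive_tool:
  plan:
    - {"x":0,"y":0,"z":-0.01,"ax":0,"ay":0,"az":0,"hand":50}
    - {"x":0,"y":0,"z":-0.02,"ax":0,"ay":0,"az":0,"hand":58}
    - {"x":0,"y":0,"z":-0.1,"ax":0,"ay":0,"az":0,"hand":64}
    - {"x":0,"y":0,"z":-0.5,"ax":0,"ay":0,"az":0,"hand":68}
    - {"x":0,"y":0,"z":-1.3,"ax":0,"ay":0,"az":0,"hand":70}
    - {"x":-0.2,"y":0.4,"z":-2.1,"ax":0,"ay":0,"az":0,"hand":70}
    - {"x":-0.5,"y":1.2,"z":-2.4,"ax":0,"ay":0,"az":0,"hand":70}
    - {"x":-0.8,"y":2.1,"z":-2.4,"ax":0,"ay":0,"az":0,"hand":70}

```text
clock: 21.75
eef_pos: [597.0, 93.2, 180.0]
tcp_rot: [-3.141, -0.006, 0.002]
contact_force: [1.0, -0.6, -0.1]
opening: 0.82
grasp_force: 0.0
```

Call:
drive_tool:
  plan:
    - {"x":-0.4,"y":0.9,"z":0,"ax":0,"ay":0,"az":0,"hand":70}
    - {"x":-0.8,"y":1.8,"z":0,"ax":0,"ay":0,"az":0,"hand":70}
    - {"x":-1.2,"y":2.7,"z":0,"ax":0,"ay":0,"az":0,"hand":70}
    - {"x":-1.6,"y":3.6,"z":0,"ax":0,"ay":0,"az":0,"hand":70}
    - {"x":-1.9,"y":4.5,"z":0,"ax":0,"ay":0,"az":0,"hand":70}
    - {"x":-2.07,"y":5.4,"z":0,"ax":0,"ay":0,"az":0,"hand":70}
    - {"x":-2.07,"y":5.68,"z":0,"ax":0,"ay":0,"az":0,"hand":70}
    - {"x":-2.07,"y":5.68,"z":0,"ax":0,"ay":0,"az":0,"hand":70}

```text
clock: 22.55
eef_pos: [491.9, -192.6, 176.9]
tcp_rot: [3.141, -0.001, -0.004]
contact_force: [0.1, 0.4, 1.0]
opening: 0.819
grasp_force: 0.0
```

Call:
drive_tool:
  plan:
    - {"x":0,"y":0,"z":0,"ax":0,"ay":0,"az":0,"hand":70}
    - {"x":0,"y":0,"z":0,"ax":0,"ay":0,"az":0,"hand":70}
    - {"x":0,"y":0,"z":0,"ax":0,"ay":0,"az":0,"hand":70}

```text
clock: 22.85
eef_pos: [492.1, -189.5, 176.5]
tcp_rot: [-3.141, 0.0, 0.001]
contact_force: [0.6, -0.2, 0.0]
opening: 0.816
grasp_force: 0.0
```

```bash
python3 -c "
from h import *; go(492,-191.5,16); X=(492,-191.5,16); i,im=look('w_cap',X); p=proj(i,X)
for t in (35,45,55,65): print(t); blob(im,p,50,t)
S,D=imaging.camera_info('scene'),imaging.camera_info('side')
for n in ('scene','side'): cv2.imwrite(f'pics/{n}_b.png',imaging.grab_frame(n)[:,:,::-1])
"
```

```text
d [-1.00e-03  4.10e-02  3.21e+00] a [-0.003  0.002  0.012] t 22.85 eef [ 492.1 -189.5  176.5]
eef [ 492.1 -189.5  176.5] expect px [324. 178.]
35
45
 bb 309 160 33 29 c 325.5 174.5
55
 bb 309 159 34 37 c 326.0 177.5
65
 bb 309 159 34 38 c 326.0 178.0
```

Call:
drive_tool:
  plan:
    - {"x":0,"y":0.06,"z":0.8,"ax":0,"ay":0,"az":0,"hand":70}
    - {"x":0,"y":0.06,"z":1.6,"ax":0,"ay":0,"az":0,"hand":68}
    - {"x":0,"y":0.06,"z":2.3,"ax":0,"ay":0,"az":0,"hand":64}
    - {"x":0,"y":0.06,"z":2.8,"ax":0,"ay":0,"az":0,"hand":60}
    - {"x":0,"y":0.06,"z":3.1,"ax":0,"ay":0,"az":0,"hand":56}
    - {"x":0,"y":0.06,"z":3.3,"ax":0,"ay":0,"az":0,"hand":54}
    - {"x":0,"y":0.06,"z":3.33,"ax":0,"ay":0,"az":0,"hand":54}
    - {"x":0,"y":0.06,"z":3.33,"ax":0,"ay":0,"az":0,"hand":54}

```text
clock: 23.8
eef_pos: [492.1, -193.8, 10.3]
tcp_rot: [3.141, -0.0, -0.0]
contact_force: [0.9, -0.6, -0.4]
opening: 0.632
grasp_force: 0.0
```

```bash
python3 -c "
from h import *; go(492,-192.5,10); X=(492,-192.5,16); i,im=look('w_cap2',X); p=proj(i,X)
for t in (35,45,55,65): print(t); blob(im,p,60,t)
print(proj(i,(494,-192.5,16)),proj(i,(492,-192.5,32)))
"
```

```text
d [-0.003 -0.026  0.007] a [ 0.001 -0.003 -0.003] t 23.8 eef [ 492.1 -193.8   10.3]
eef [ 492.1 -193.8   10.3] expect px [320. 267.]
35
 bb 260 249 9 66 c 264.5 282.0
 bb 286 225 71 79 c 321.5 264.5
45
 bb 260 249 9 68 c 264.5 283.0
 bb 285 225 72 84 c 321.0 267.0
55
 bb 260 249 10 69 c 265.0 283.5
 bb 285 225 72 85 c 321.0 267.5
65
 bb 260 248 10 71 c 265.0 283.5
 bb 285 224 73 86 c 321.5 267.0
[319.97654824 263.76246649] [319.81115504 286.30410389]
```

Call:
drive_tool:
  plan:
    - {"x":0,"y":0,"z":0,"ax":0,"ay":0,"az":0,"hand":44}
    - {"x":0,"y":0,"z":0,"ax":0,"ay":0,"az":0,"hand":37}
    - {"x":0,"y":0,"z":0,"ax":0,"ay":0,"az":0,"hand":26}
    - {"x":0,"y":0,"z":0,"ax":0,"ay":0,"az":0,"hand":24}
    - {"x":0,"y":0,"z":0,"ax":0,"ay":0,"az":0,"hand":24}
    - {"x":0,"y":0,"z":0,"ax":0,"ay":0,"az":0,"hand":24}
  grip_force: 70

```text
clock: 24.45
eef_pos: [492.3, -194.0, 11.1]
tcp_rot: [3.141, -0.001, -0.001]
contact_force: [-1.5, 1.4, 9.1]
opening: 0.377
grasp_force: 68.6
```

Call:
drive_tool:
  plan:
    - {"x":0,"y":0,"z":-0.3,"ax":0,"ay":0,"az":0,"hand":24}
    - {"x":0,"y":0,"z":-1.1,"ax":0,"ay":0,"az":0,"hand":24}
    - {"x":0,"y":0,"z":-2,"ax":0,"ay":0,"az":0,"hand":24}
    - {"x":0.1,"y":-0.4,"z":-2.6,"ax":0,"ay":0,"az":0,"hand":24}
    - {"x":0.4,"y":-1.2,"z":-2.8,"ax":0,"ay":0,"az":0,"hand":24}
    - {"x":0.8,"y":-2.1,"z":-2.8,"ax":0,"ay":0,"az":0,"hand":24}
    - {"x":1.2,"y":-3,"z":-2.8,"ax":0,"ay":0,"az":0,"hand":24}
    - {"x":1.5,"y":-3.8,"z":-2.8,"ax":0,"ay":0,"az":0,"hand":24}

```text
clock: 25.25
eef_pos: [567.9, -1.8, 150.8]
tcp_rot: [-3.141, -0.002, -0.0]
contact_force: [0.9, -0.4, -0.7]
opening: 0.375
grasp_force: 69.7
```

```bash
python3 -c "
from h import *; go(636.7,197.5,140)"
```

```text
d [ 1.375 -3.986  0.219] a [-0.001 -0.015 -0.004] t 25.25 eef [567.9  -1.8 150.8]
```

Call:
drive_tool:
  plan:
    - {"x":0.3,"y":-0.9,"z":0,"ax":0,"ay":0,"az":0,"hand":24}
    - {"x":0.6,"y":-1.8,"z":0,"ax":0,"ay":0,"az":0,"hand":24}
    - {"x":0.9,"y":-2.6,"z":0,"ax":0,"ay":0,"az":0,"hand":24}
    - {"x":1.2,"y":-3.4,"z":0,"ax":0,"ay":0,"az":0,"hand":24}
    - {"x":1.38,"y":-3.98,"z":0,"ax":0,"ay":0,"az":0,"hand":24}
    - {"x":1.38,"y":-3.98,"z":0,"ax":0,"ay":0,"az":0,"hand":24}
    - {"x":1.38,"y":-3.98,"z":0,"ax":0,"ay":0,"az":0,"hand":24}
    - {"x":1.38,"y":-3.98,"z":0,"ax":0,"ay":0,"az":0,"hand":24}

```text
clock: 26.05
eef_pos: [635.4, 194.2, 149.9]
tcp_rot: [3.141, 0.001, -0.001]
contact_force: [-0.8, -0.1, -0.5]
opening: 0.373
grasp_force: 69.7
```

Call:
drive_tool:
  plan:
    - {"x":0,"y":0,"z":0.4,"ax":0,"ay":0,"az":0,"hand":24}
    - {"x":0,"y":0,"z":0.7,"ax":0,"ay":0,"az":0,"hand":24}
    - {"x":0,"y":0,"z":0.8,"ax":0,"ay":0,"az":0,"hand":24}
    - {"x":0,"y":0,"z":0.8,"ax":0,"ay":0,"az":0,"hand":24}
    - {"x":0,"y":0,"z":0.8,"ax":0,"ay":0,"az":0,"hand":24}

```text
clock: 26.55
eef_pos: [636.2, 194.9, 110.4]
tcp_rot: [-3.142, -0.0, -0.001]
contact_force: [0.5, -0.5, -0.9]
opening: 0.37
grasp_force: 69.8
```

```bash
python3 - <<'E'
from h import *
go(636.7,197.5,100); e=monitor.sense()['eef_pos']; C=e+[0,0,5]; i,im=look('w_cap3',C); p=proj(i,C)
for t in (45,55): print(t); blob(im,p,60,t)
P={}
for n in ('scene','side'):
    c=imaging.camera_info(n); f=imaging.grab_frame(n)[:,:,::-1]; q=proj(c,(636.5,197.5,80)); u,v=q.astype(int)
    P[n]=cv2.resize(f[v-40:v+40,u-40:u+40],(400,400),interpolation=cv2.INTER_CUBIC); print(n,u,v,"cap mouth",(proj(c,e-[0,0,11])-[u-40,v-40])*5,"tip",(proj(c,(636.5,197.5,83))-[u-40,v-40])*5)
cv2.imwrite('pics/cap_chk.png',np.hstack([P['scene'],P['side']]))
E
```

```text
d [ 0.009 -0.052  0.208] a [-0.001 -0.002 -0.007] t 26.55 eef [636.2 194.9 110.4]
eef [636.2 194.9 110.4] expect px [322. 266.]
45
 bb 262 213 120 113 c 322.0 269.5
55
 bb 262 206 120 120 c 322.0 266.0
scene 407 165 cap mouth [203.61252165 169.74389063] tip [202.84569744 196.6689412 ]
side 235 220 cap mouth [203.06368042 162.9127922 ] tip [203.54724108 195.67728961]
```

Call:
drive_tool:
  plan:
    - {"x":0.01,"y":-0.05,"z":0.05,"ax":0,"ay":0,"az":0,"hand":24}
    - {"x":0.01,"y":-0.05,"z":0.15,"ax":0,"ay":0,"az":0,"hand":24}
    - {"x":0.01,"y":-0.05,"z":0.25,"ax":0,"ay":0,"az":0,"hand":24}
    - {"x":0.01,"y":-0.05,"z":0.32,"ax":0,"ay":0,"az":0,"hand":24}
    - {"x":0.01,"y":-0.05,"z":0.38,"ax":0,"ay":0,"az":0,"hand":24}
    - {"x":0.01,"y":-0.05,"z":0.42,"ax":0,"ay":0,"az":0,"hand":24}
    - {"x":0.01,"y":-0.05,"z":0.42,"ax":0,"ay":0,"az":0,"hand":24}

```text
clock: 27.4
eef_pos: [636.3, 197.5, 88.6]
tcp_rot: [3.141, 0.001, -0.0]
contact_force: [0.5, 0.7, -0.3]
opening: 0.376
grasp_force: 69.8
```

Nose is inside the mouth without contact. Continue in small steps.

Call:
drive_tool:
  plan:
    - {"x":0,"y":0,"z":0.03,"ax":0,"ay":0,"az":0,"hand":24}
    - {"x":0,"y":0,"z":0.06,"ax":0,"ay":0,"az":0,"hand":24}
    - {"x":0,"y":0,"z":0.09,"ax":0,"ay":0,"az":0,"hand":24}
    - {"x":0,"y":0,"z":0.11,"ax":0,"ay":0,"az":0,"hand":24}
    - {"x":0,"y":0,"z":0.11,"ax":0,"ay":0,"az":0,"hand":24}

```text
clock: 27.9
eef_pos: [636.4, 197.6, 83.4]
tcp_rot: [3.142, 0.0, -0.0]
contact_force: [-0.5, -0.4, -0.8]
opening: 0.374
grasp_force: 69.8
```

Call:
drive_tool:
  plan:
    - {"x":0,"y":0,"z":0.02,"ax":0,"ay":0,"az":0,"hand":24}
    - {"x":0,"y":0,"z":0.04,"ax":0,"ay":0,"az":0,"hand":24}
    - {"x":0,"y":0,"z":0.06,"ax":0,"ay":0,"az":0,"hand":24}
    - {"x":0,"y":0,"z":0.06,"ax":0,"ay":0,"az":0,"hand":24}

```text
clock: 28.3
eef_pos: [636.5, 197.3, 80.6]
tcp_rot: [3.141, 0.0, -0.0]
contact_force: [0.4, -3.5, 2.2]
opening: 0.376
grasp_force: 70.1
```

Call:
drive_tool:
  plan:
    - {"x":0,"y":0.01,"z":0.01,"ax":0,"ay":0,"az":0,"hand":24}
    - {"x":0,"y":0.015,"z":0.02,"ax":0,"ay":0,"az":0,"hand":24}
    - {"x":0,"y":0.015,"z":0.03,"ax":0,"ay":0,"az":0,"hand":24}
    - {"x":0,"y":0.015,"z":0.03,"ax":0,"ay":0,"az":0,"hand":24}

```text
clock: 28.7
eef_pos: [636.6, 197.2, 80.2]
tcp_rot: [-3.141, -0.0, -0.001]
contact_force: [-3.3, -1.3, 11.1]
opening: 0.373
grasp_force: 71.1
```

Call:
drive_tool:
  plan:
    - {"x":0,"y":0,"z":0.008,"ax":0,"ay":0,"az":0,"hand":24}
    - {"x":0,"y":0,"z":0.015,"ax":0,"ay":0,"az":0,"hand":24}
    - {"x":0,"y":0,"z":0.015,"ax":0,"ay":0,"az":0,"hand":24}
    - {"x":0,"y":0,"z":0.015,"ax":0,"ay":0,"az":0,"hand":24}

```text
clock: 29.1
eef_pos: [636.7, 197.2, 80.1]
tcp_rot: [-3.141, -0.001, -0.001]
contact_force: [-5.9, -1.8, 16.1]
opening: 0.374
grasp_force: 71.6
```

Call:
drive_tool:
  plan:
    - {"x":0,"y":0,"z":0,"ax":0,"ay":0,"az":0,"hand":38}
    - {"x":0,"y":0,"z":0,"ax":0,"ay":0,"az":0,"hand":46}
    - {"x":0,"y":0,"z":0,"ax":0,"ay":0,"az":0,"hand":56}
    - {"x":0,"y":0,"z":-0.2,"ax":0,"ay":0,"az":0,"hand":66}
    - {"x":0,"y":0,"z":-0.9,"ax":0,"ay":0,"az":0,"hand":70}
    - {"x":0,"y":0,"z":-1.7,"ax":0,"ay":0,"az":0,"hand":70}
    - {"x":-0.8,"y":0,"z":-2,"ax":0,"ay":0,"az":0,"hand":70}
    - {"x":-1.6,"y":0.3,"z":-2,"ax":0,"ay":0,"az":0,"hand":70}

```text
clock: 29.9
eef_pos: [558.1, 183.4, 181.7]
tcp_rot: [-3.139, -0.006, -0.0]
contact_force: [-0.1, -0.1, -0.5]
opening: 0.822
grasp_force: 0.0
```

Call:
drive_tool:
  plan:
    - {"x":-0.8,"y":0.3,"z":0,"ax":0,"ay":0,"az":0,"hand":70}
    - {"x":-1.2,"y":0.6,"z":0,"ax":0,"ay":0,"az":0,"hand":70}
    - {"x":-1.2,"y":0.6,"z":0,"ax":0,"ay":0,"az":0,"hand":70}
    - {"x":-1.2,"y":0.6,"z":0,"ax":0,"ay":0,"az":0,"hand":70}

```text
clock: 30.3
eef_pos: [497.1, 152.1, 179.2]
tcp_rot: [-3.141, -0.002, -0.001]
contact_force: [0.9, 0.3, -0.5]
opening: 0.822
grasp_force: 0.0
```

```bash
python3 - <<'E'
from h import *
P=[]
for n in ('scene','side'):
    c=imaging.camera_info(n); f=imaging.grab_frame(n)[:,:,::-1]; q=proj(c,(636.5,197.5,60)); u,v=q.astype(int)
    P.append(cv2.resize(f[v-40:v+40,u-40:u+40],(400,400),interpolation=cv2.INTER_CUBIC))
    for z in (101,69,65,53,41,25): print(n,z,((proj(c,(636.5,197.5,z))-[u-40,v-40])*5).round())
cv2.imwrite('pics/final.png',np.vstack([np.hstack(P),cv2.resize(imaging.grab_frame('side')[:,:,::-1],(800,500))])[:600])
E
```

```text
scene 101 [212. 130.]
scene 69 [205. 186.]
scene 65 [204. 193.]
scene 53 [201. 213.]
scene 41 [198. 233.]
scene 25 [195. 259.]
side 101 [188. 128.]
side 69 [198. 185.]
side 65 [199. 192.]
side 53 [202. 213.]
side 41 [206. 234.]
side 25 [210. 260.]
```

View pics/final.png

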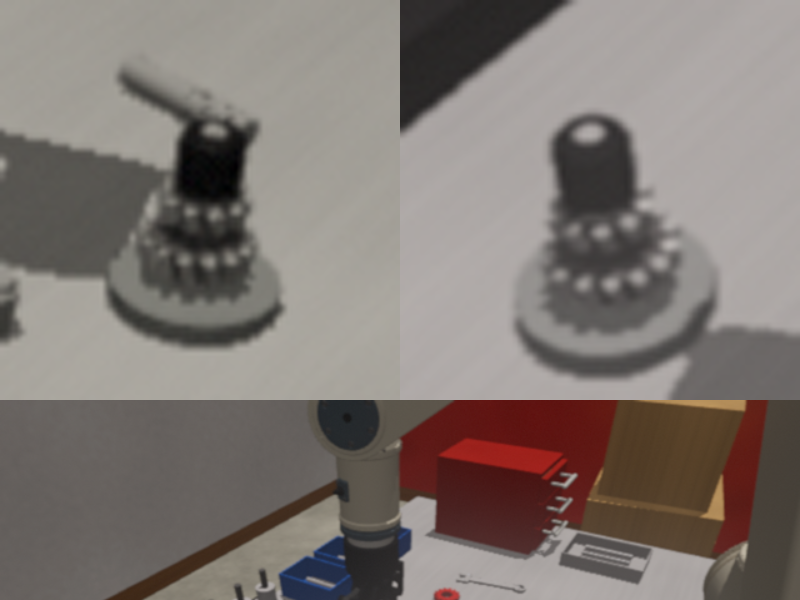

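Final views: large cutter, spacer and small cutter are stacked flat. The cap is upright on the nose, its top at scene crop (212,130) and side crop (188,130), as predicted for a home fit.

```bash
python3 -c "
from rig import r; print(r.sign_off())"
```

```text
the job is handed in; nothing more can be done
None
```

I stacked the large cutter, spacer and small cutter flat on the stand in that order, pushed the cap onto the nose with about 16 N so that it stays on by itself, left the other tools alone, and handed the job in after about 30 s of robot time.

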